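# Sort out the mixed-up dispensary trays

### The job

The four medicine containers are standing in one another's trays. Each tray has a dummy pack fastened in its rear bay that shows which kind belongs there: move the containers round, parking one on the free rubber mat when you need to, until each stands upright in the middle of the open front bay of the tray with its own kind. Keep the containers upright, set them down rather than drop them, and do not shift the glass canister.

Things in the scene. Friction and masses are not known exactly. Their poses are not given: they have to be found in the camera images.
- bottle: Loose container, about 120 g: the tall round bottle: body 46 mm in diameter and 74 mm high, a narrower round cap (38 mm) on it, 95 mm high in all. White and grey. Origin: centre of its underside, z up. It starts upright in the front bay of a tray of another kind, turned any way.
- jar: Loose container, about 140 g: the squat round jar: 56 mm in diameter, 60 mm high, straight-sided with a lid as wide as its body. White and grey. Origin: centre of its underside, z up. It starts upright in the front bay of a tray of another kind, turned any way.
- carton: Loose container, about 110 g: the plain square carton: 50 x 50 mm, 84 mm high, flat top. White and grey. Origin: centre of its underside, z up. It starts upright in the front bay of a tray of another kind, its sides turned at most about 0.5 rad from that tray's.
- flask: Loose container, about 120 g: the flat-sided flask: rectangular body 56 mm (its x) by 38 mm (its y) and 60 mm high, with a thin round neck and cap (22 mm wide) up to 86 mm. White and grey. Origin: centre of its underside, z up. It starts upright in the front bay of a tray of another kind, its sides turned at most about 0.5 rad from that tray's.
- tray_bottle: Blue plastic tray fixed to the counter, 162 mm along its x, 88 mm wide, floor 4 mm thick, rim and cross wall 10 mm high. Origin: underside, at the centre of the open front bay (80 x 80 mm inside). Its x axis points away from the robot (within 0.25 rad) to the rear bay, 79 mm on, where a dummy is fastened, a copy of the tall round bottle: this tray is for that kind. Dummy as tall as the real one.
- tray_jar: Blue plastic tray fixed to the counter, 162 mm along its x, 88 mm wide, floor 4 mm thick, rim and cross wall 10 mm high. Origin: underside, at the centre of the open front bay (80 x 80 mm inside). Its x axis points away from the robot (within 0.25 rad) to the rear bay, 79 mm on, where a dummy is fastened, a copy of the squat round jar: this tray is for that kind. Dummy as tall as the real one.
- tray_carton: Blue plastic tray fixed to the counter, 162 mm along its x, 88 mm wide, floor 4 mm thick, rim and cross wall 10 mm high. Origin: underside, at the centre of the open front bay (80 x 80 mm inside). Its x axis points away from the robot (within 0.25 rad) to the rear bay, 79 mm on, where a dummy is fastened, a copy of the plain square carton: this tray is for that kind. Dummy as tall as the real one.
- tray_flask: Blue plastic tray fixed to the counter, 162 mm along its x, 88 mm wide, floor 4 mm thick, rim and cross wall 10 mm high. Origin: underside, at the centre of the open front bay (80 x 80 mm inside). Its x axis points away from the robot (within 0.25 rad) to the rear bay, 79 mm on, where a dummy is fastened, a copy of the flat-sided flask: this tray is for that kind. Dummy as tall as the real one.
- mat: Empty black rubber mat, 90 x 90 mm, 2 mm thick, fixed to the counter between the robot and the trays: a free spot to park a container. Origin: centre of its underside.
- canister: Glass storage canister with a steel lid and knob, loose, 80 mm in diameter, 109 mm high, about 450 g, standing between the robot and the trays. Not to be moved. Origin: centre of its underside.
Mind the look-alikes: they are no part of the job. Leave any yellow look-alike of the tray_carton alone.

How it is judged (in metres and radians):
At the end, for the whole second after the job is handed in: Each of the four containers stands upright (within 0.1 rad) on the floor of the front bay of the tray of its own kind, its centre within 15 mm of the bay's centre, at rest and released (horizontal distance between bottle and tray_bottle below 0.015 m and z of bottle in the frame of tray_bottle below 0.009 m and angle between each of bottle, jar, carton, flask's own z axis and vertical below 0.1 rad and linear speed of each of bottle, jar, carton, flask below 0.02 m/s and contact force between each of bottle, jar, carton, flask and the fingers below 0.05 N and horizontal distance between jar and tray_jar below 0.015 m and z of jar in the frame of tray_jar below 0.009 m and horizontal distance between carton and tray_carton below 0.015 m and z of carton in the frame of tray_carton below 0.009 m and horizontal distance between flask and tray_flask below 0.015 m and z of flask in the frame of tray_flask below 0.009 m); the robot touches nothing.
It fails at once if a container is tipped over or laid down (more than 0.7 rad from upright) (angle between any of bottle, jar, carton, flask's own z axis and vertical above 0.7 rad).
It fails at once if a container is dropped or thrown (faster than 0.7 m/s with no finger on it) ((linear speed of bottle above 0.7 m/s and contact force between bottle and the fingers below 0.01 N) or (linear speed of jar above 0.7 m/s and contact force between jar and the fingers below 0.01 N) or (linear speed of carton above 0.7 m/s and contact force between carton and the fingers below 0.01 N) or (linear speed of flask above 0.7 m/s and contact force between flask and the fingers below 0.01 N)).
It fails at once if the glass canister is shifted by more than 15 mm (distance of canister from where it was at the start of the episode above 0.015 m).
It also fails if it takes over 144 s, if anything falls off the work surface, if the arm or the gripper's body presses on something with over 40 N, if the wrist force passes 120 N, or if a joint passes its speed limit or range.

### The arm

A 6-joint arm with a two-finger parallel gripper is mounted at the origin on the work surface. World frame = base frame: x ahead of the robot, y to its left, z up, the work surface at z = 0. Lengths are in m, angles in degrees, forces in N, time in s.
With the tool pointing down it reaches from about 0.4 to 0.825 m from the base axis. Payload 7 kg.
Tool frame: the origin (TCP) lies at the very end of the fingers, on their centre line; the grasp point (between the pads) lies 19 mm behind it; z points along the fingers, y is the line along which they close (so a half turn about z gives the same grasp; the last joint's range is limited). The gripper opens to 88 mm and grips with 3 to 60 N. Pads are 19 mm wide; open, the fingers measure 130 mm over their backs; the gripper's body (78 mm by 193 mm) begins 47 mm behind the grasp point.
Start: joints at [-46.805, 20.546, 0.682, 0, -70.136, -16.507], TCP at [0.303, -0.603, 0.227] pointing down, gripper open.
Joint ranges: [-176.03, 176.03], [-82.01, 121.73], [-58.28, 71.71], [-173.87, 95.51], [-174.79, -0.11], [-173.66, 173.66]. Speed limits (degrees/s): [136.94, 136.94, 172.46, 180, 180, 180].

### API

Orientations are given as [roll, pitch, yaw] about the fixed x, y, z axes, in that order (R = Rz(yaw) Ry(pitch) Rx(roll)).
In Python, from plant import ctrl, viewer gives the robot as it stands.
- The arm moves only by the tool servo_tool, never from a script. Its argument "rows" is a list of rows, each a list of 6 numbers: the shift along the world's x, y, z in mm, then the turn, a rotation vector about the world's x, y, z in degrees. A call has 1 to 5 rows; each row shifts and turns the commanded pose from where the row before left it; what a row does not reach is not made up. A row lasts 1/12 s, in which the tool goes at most 41.7 mm and 7.16 degrees, less where a joint would pass 70% of its speed; a pose out of reach is approached as far as the arm can. A call is refused whole if a number of a shift passes 41.7 or a number of a turn 7.16, either way. A call with a gripper value outside its range is refused whole. "fingers" is the finger opening in mm, from 0 to 87.6, set as the call begins (left out, the last holds). The fingers move at their own pace and stop on an object; the grip force is fixed at half the most. Time passes only in rows, so rows that do not move let the fingers close. It gives the time, the measured TCP pose, the force and the opening at its end, in the units of the state.
- ctrl.get_obs(): the state, without advancing time (a new reading comes with each control period).
- viewer.snapshot(name): name is "scene" or "top" or "wrist"; returns (picture, depth): 400x640x3 uint8, red, green, blue; 400x640 float32, m along the optical axis (not along the pixel's ray), 0 where there is no reading.
- viewer.calibration(name): a dict with "fx", "fy", "cx", "cy" (pixels), "origin" and "rotation" of the camera in the world. Camera axes: x right, y up, looking along -z (the intrinsics and any distortion apply to the point x, -y, -z); pixel columns grow to the right and rows downward; lengths in m; the calibration is good to about 2 mm. The wrist camera is an equidistant fisheye: a pixel r from the principal point sees the ray r / f radians off the axis. A picture is of the moment at which its call begins: read the wrist's pose just before it. calibration takes no time and is no camera call; for the wrist camera it gives the pose at the moment of the call.
- ctrl.close_job(): hands the job in, once; it reports no verdict.
The state is a dict: "clock": time; "joint_pos": joint angles; "qvel": joint speeds; "tau": joint torques, N m; "tool_pos": TCP position; "orientation": TCP orientation; "force": force on the tool from outside, world axes, zero at the start; "moment": the same for the moment, N m; "opening": finger opening in m.
Only numpy, scipy, OpenCV 4.12 (cv2) and the standard library are available. Lean on these libraries where they do the work, as an engineer would, in place of code of your own. Each camera call takes 0.05 s, during which the arm holds its last target. There are 200 camera calls.

## Working session

There is one attempt and no reset: what is moved stays moved. The work goes in short steps, Python scripts to look and compute and a tool call to move; the robot and the scene stay as the last step left them, time stands still between calls to the robot, and variables do not carry over. Pictures are saved under pics/ and viewed, on a budget of 14 in all, crops included, one or two more only if the job needs it, and the job is handed in when it is done.

Besides the shell and the picture viewer there is one more tool, called after "Request:" in YAML: its name, and indented under it one key for each argument. servo_tool: Moves the arm, as the interface text tells. Its arguments: {"type":"object","properties":{"rows":{"type":"array","items":{"type":"array","items":{"type":"number"}}},"fingers":{"type":"number"}},"required":["rows"]}

```bash
mkdir -p pics; ls; cat > h.py <<'E'
import numpy as np, cv2
from plant import ctrl, viewer
def snap(n,f=None):
    p,d=viewer.snapshot(n); c=viewer.calibration(n)
    if f: cv2.imwrite('pics/'+f,p[:,:,::-1])
    return p,d,c
def cloud(d,c):
    v,u=np.mgrid[0:400,0:640]
    x=(u-c['cx'])/c['fx']*d; y=-(v-c['cy'])/c['fy']*d
    P=np.stack([x,y,-d],-1)@np.array(c['rotation']).T+np.array(c['origin'])
    P[d==0]=np.nan
    return P
E
python3 - <<'E'
from h import *
for n in('scene','top'):
    p,d,c=snap(n,n+'0.png'); np.savez(n+'0.npz',p=p,d=d); print(n,c)
print(ctrl.get_obs())
E
```

```text
pics
scene {'fx': 506.049356142908, 'fy': 506.049356142908, 'cx': 315.4028293941145, 'cy': 209.86761431602693, 'origin': array([ 1.2275561 , -0.45686178,  1.11481086]), 'rotation': array([40.39850769,  0.98630964, 56.65014487])}
top {'fx': 435.558034532675, 'fy': 435.558034532675, 'cx': 322.11108243851254, 'cy': 204.68498156636994, 'origin': array([0.3716117 , 0.00141591, 1.07450038]), 'rotation': array([  6.02538544,   0.41016585, -89.74370684])}
{'clock': 0.1, 'joint_pos': array([-4.68038735e+01,  2.05856465e+01,  6.40145750e-01, -1.86655409e-02,
       -7.01356154e+01, -1.65074839e+01]), 'qvel': array([ 0.11223893, -0.10881845,  0.0577355 , -0.01647868,  0.09811086,
        0.09752116]), 'tau': array([-1.32391517e-03, -5.84164917e+01,  2.93753725e+01,  7.01560959e+00,
        1.01236906e-02, -5.28119756e-05]), 'tool_pos': array([ 0.30296689, -0.60270687,  0.225741  ]), 'orientation': array([ 1.79917241e+02, -6.22591323e-03, -1.53317708e+02]), 'force': array([-0.83296136,  0.05935738, -0.16121326]), 'moment': array([0.03371906, 0.00657156, 0.01118793]), 'opening': 0.08738899898417427}
```

```bash
python3 - <<'E'
s=open('h.py').read().replace("np.array(c['rotation']).T","Rot.from_euler('xyz',c['rotation'],degrees=True).as_matrix().T").replace("import numpy","from scipy.spatial.transform import Rotation as Rot\nimport numpy",1)
open('h.py','w').write(s)
E
python3 - <<'E'
from h import *
a=np.load('top0.npz');P=cloud(a['d'],viewer.calibration('top'))
print(np.nanpercentile(P[...,2],[5,25,50,75,95]))
# rectified height-map view not needed; print stats
E
```

```text
[-7.46975032e-01 -3.03466750e-04  1.90831239e-03  1.13423920e-02
  6.67748007e-01]
```

View pics/top0.png

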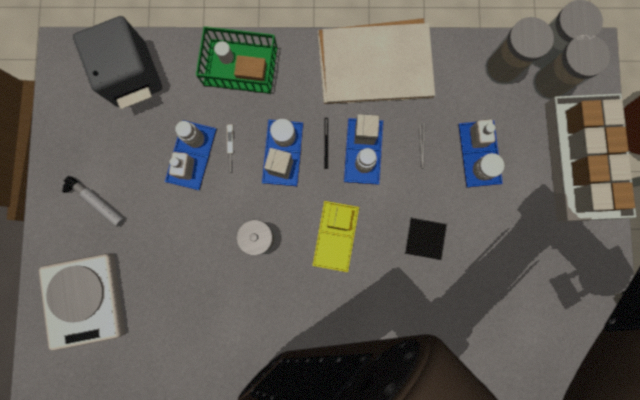

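View pics/scene0.png

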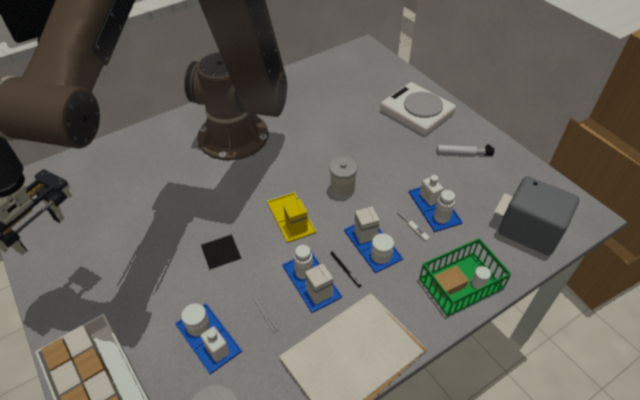

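```bash
cat > m.py <<'E'
from h import *
from scipy.optimize import minimize
def load(n):
    a=np.load(n+'0.npz'); return a['p'],cloud(a['d'],viewer.calibration(n))
if __name__=='__main__':
  B=[];A=[]
  for n in('top','scene'):
    p,P=load(n); hsv=cv2.cvtColor(p,cv2.COLOR_RGB2HSV)
    blue=(hsv[...,0]>105)&(hsv[...,0]<130)&(hsv[...,1]>130)&(P[...,2]<.016)&(P[...,2]>-.005)&(P[...,0]>.3)
    B.append(P[blue]); A.append(P[(np.isfinite(P[...,2]))&(P[...,2]>.015)&(P[...,2]<.13)])
    k=P[(p.max(-1)<25)&(abs(P[...,2])<.006)&(P[...,0]>.2)&(P[...,0]<.6)&(P[...,1]<-.05)&(P[...,1]>-.35)]
    if n=='top': print('mat',cv2.minAreaRect((k[:,:2]*1000).astype(np.float32)))
  for i,(y0,y1) in enumerate([(.24,.45),(.03,.2),(-.17,.02),(-.48,-.3)]):
    for nm,b,a in zip(('top','scene'),B,A):
      q=b[(b[:,1]>y0)&(b[:,1]<y1)]; xy=q[:,:2]
      r=cv2.minAreaRect((xy*1000).astype(np.float32))
      th0=0
      # fit: minimise points outside + tightness of rectangle 162x88
      def cost(v):
        c,s=np.cos(v[2]),np.sin(v[2]); l=(xy-v[:2])@np.array([[c,-s],[s,c]])
        out=np.maximum(abs(l[:,0])-.081,0)+np.maximum(abs(l[:,1])-.044,0)
        f=[np.percentile(l[:,0],1)+.08,np.percentile(l[:,0],99)-.08,np.percentile(l[:,1],1)+.043,np.percentile(l[:,1],99)-.043]
        return out.mean()*5+np.abs(f).sum()
      best=min((minimize(cost,[r[0][0]/1e3,r[0][1]/1e3,t],method='Nelder-Mead',options=dict(xatol=1e-5,fatol=1e-7,maxiter=2000)) for t in np.radians([-14,-7,0,7,14])),key=lambda o:o.fun)
      x,y,t=best.x; u=np.array([np.cos(t),np.sin(t)]); fb=np.array([x,y])-.0395*u
      print('T',i+1,nm,len(q),'rect',np.round(r[0]),np.round(r[1]),round(r[2]),'front',np.round(fb*1000,1),'yaw',round(np.degrees(t),1),'cost',round(best.fun,4))
      for lab,cc in(('front',fb),('rear',fb+.079*u)):
        o=a[np.linalg.norm(a[:,:2]-cc,axis=1)<.042]
        zt=np.percentile(o[:,2],98); tp=o[o[:,2]>zt-.008]
        rr=cv2.minAreaRect((tp[:,:2]*1000).astype(np.float32))
        print('   ',lab,'ztop',round(zt*1000),'n',len(tp),np.round(rr[0]),np.round(rr[1]),round(rr[2],1))
E
python3 m.py
```

```text
mat ((402.46923828125, -243.781982421875), (83.22447204589844, 81.67526245117188), 80.84393310546875)
T 1 top 1139 rect [608. 338.] [ 88. 161.] 76 front [569.8 347.3] yaw -14.7 cost 0.0019
    front ztop 93 n 72 [575. 349.] [19. 21.] 1.2
    rear ztop 103 n 212 [650. 328.] [36. 36.] 1.4
T 1 scene 610 rect [609. 335.] [ 89. 165.] 78 front [571.7 344.6] yaw -12.8 cost 0.0006
    front ztop 92 n 43 [576. 348.] [19. 26.] 6.5
    rear ztop 102 n 127 [651. 327.] [36. 36.] 50.8
T 2 top 927 rect [615. 109.] [ 87. 161.] 85 front [575.8 112.8] yaw -5.1 cost 0.0017
    front ztop 93 n 466 [578. 112.] [50. 51.] 75.0
    rear ztop 69 n 413 [657. 105.] [54. 53.] 0.9
T 2 scene 586 rect [617. 108.] [ 89. 162.] 84 front [577.2 108.5] yaw -3.6 cost 0.0009
    front ztop 92 n 290 [580. 112.] [51. 53.] 73.5
    rear ztop 68 n 303 [659. 104.] [54. 54.] 4.3
T 3 top 1161 rect [619. -92.] [ 86. 160.] 86 front [579.4 -90.2] yaw -2.5 cost 0.0026
    front ztop 103 n 214 [587. -94.] [34. 38.] 89.1
    rear ztop 92 n 457 [662. -96.] [50. 51.] 85.9
T 3 scene 670 rect [622. -95.] [ 87. 163.] 86 front [582.5 -91.5] yaw -4.8 cost 0.0001
    front ztop 103 n 155 [588. -95.] [37. 37.] 10.3
    rear ztop 92 n 377 [662. -97.] [51. 53.] 86.7
T 4 top 1050 rect [ 615. -382.] [161.  86.] 6 front [ 575.2 -386. ] yaw 7.2 cost 0.0016
    front ztop 68 n 436 [ 575. -390.] [55. 54.] 63.7
    rear ztop 92 n 77 [ 657. -379.] [21. 22.] 38.3
T 4 scene 1078 rect [ 616. -384.] [162.  86.] 6 front [ 577.5 -387.6] yaw 4.5 cost 0.0015
    front ztop 68 n 398 [ 575. -391.] [56. 54.] 32.4
    rear ztop 92 n 78 [ 657. -380.] [20. 21.] 26.7
```

```bash
python3 - <<'E'
from m import *
Q=[]
for n in('top','scene'):
    p,P=load(n); q=P[(np.linalg.norm(P[...,:2]-[.5755,.3485],axis=-1)<.040)&(P[...,2]>.058)&(P[...,2]<.071)]
    r=cv2.minAreaRect((q[:,:2]*1000).astype(np.float32)); print(n,len(q),r); Q.append(q)
r=cv2.minAreaRect((np.vstack(Q)[:,:2]*1000).astype(np.float32)); print(r)
p=np.load('top0.npz')['p'][105:200,155:515]
cv2.imwrite('pics/crop1.png',cv2.resize(p,None,fx=2.2,fy=2.2,interpolation=cv2.INTER_CUBIC)[:,:,::-1])
E
```

```text
top 294 ((574.76171875, 349.31707763671875), (38.763771057128906, 55.892822265625), 83.15571594238281)
scene 162 ((574.2283325195312, 348.2447509765625), (41.109535217285156, 56.33354568481445), 88.1047592163086)
((574.5938720703125, 348.3490905761719), (41.439605712890625, 56.40406036376953), 85.25651550292969)
```

View pics/crop1.png

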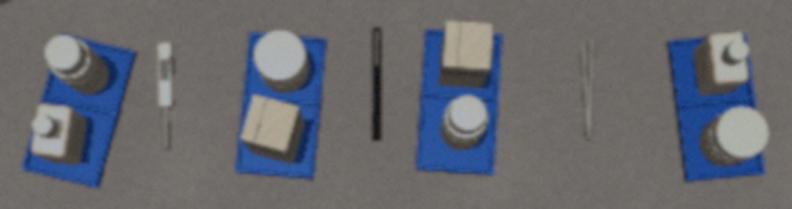

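The four real containers are in the front bays, crop pixels: flask (62,135), carton (273,127), bottle (465,122), jar (737,135). What could be mistaken for them are the rear dummies in the crop, plus the yellow tray with its pack and the basket packs in the top view at (336,236) and (235,60). The tray yaw, height and size fits agree with the description. The bottle moves first.

Request:
servo_tool:
  rows:
    - [19, 33.9, 0, 0, 0, -2]
    - [19, 33.9, 0, 0, 0, -2]
    - [19, 33.9, 0, 0, 0, -2]
    - [19, 33.9, 0, 0, 0, -2]
    - [19, 33.9, 0, 0, 0, -2]
  fingers: 87.6

```text
clock: 0.52
tool_pos: [0.3984, -0.4319, 0.2261]
orientation: [180.0, -0.0, -163.4]
force: [0.0, -0.0, -0.3]
opening: 0.0875
```

Request:
servo_tool:
  rows:
    - [19, 33.9, 0, 0, 0, -2]
    - [19, 33.9, 0, 0, 0, -2]
    - [19, 33.9, 0, 0, 0, -2]
    - [19, 33.9, 0, 0, 0, -2]
    - [19, 33.9, 0, 0, 0, -2]

```text
clock: 0.93
tool_pos: [0.4935, -0.2622, 0.2265]
orientation: [180.0, -0.0, -173.4]
force: [1.3, -0.2, 0.0]
opening: 0.0878
```

Request:
servo_tool:
  rows:
    - [19, 33.9, 0, 0, 0, -2]
    - [19, 33.9, 0, 0, 0, -2]
    - [19, 33.9, 0, 0, 0, -2]
    - [19, 33.9, 0, 0, 0, -2]
    - [19, 33.9, 0, 0, 0, -2]

```text
clock: 1.35
tool_pos: [0.5885, -0.0926, 0.2264]
orientation: [180.0, -0.0, 176.6]
force: [0.2, -0.6, 0.6]
opening: 0.0874
```

Request:
servo_tool:
  rows:
    - [0, 0, 0, 0, 0, 0]
    - [0, 0, 0, 0, 0, 0]
    - [0, 0, 0, 0, 0, 0]

```text
clock: 1.6
tool_pos: [0.5878, -0.0944, 0.226]
orientation: [-180.0, -0.1, 176.8]
force: [0.2, -0.8, 0.2]
opening: 0.0878
```

Request:
servo_tool:
  rows:
    - [0, 0, -25, 0, 0, 0]
    - [0, 0, -25, 0, 0, 0]
    - [0, 0, -25, 0, 0, 0]
    - [0, 0, -25, 0, 0, 0]
    - [0, 0, -20, 0, 0, 0]

```text
clock: 2.02
tool_pos: [0.5867, -0.0961, 0.105]
orientation: [-180.0, -0.1, 176.6]
force: [0.3, -0.7, -0.7]
opening: 0.0875
```

Request:
servo_tool:
  rows:
    - [0, 0, -18, 0, 0, 0]
    - [0, 0, -17, 0, 0, 0]
    - [0, 0, -16, 0, 0, 0]
    - [0, 0, -16, 0, 0, 0]
    - [0, 0, 0, 0, 0, 0]

```text
clock: 2.43
tool_pos: [0.5853, -0.0961, 0.0366]
orientation: [-180.0, -0.3, 176.6]
force: [-0.6, 0.0, 0.6]
opening: 0.0878
```

Request:
servo_tool:
  rows:
    - [0, 0, 0, 0, 0, 0]
    - [0, 0, 0, 0, 0, 0]
    - [0, 0, 0, 0, 0, 0]
    - [0, 0, 0, 0, 0, 0]
    - [0, 0, 0, 0, 0, 0]
  fingers: 0

```text
clock: 2.85
tool_pos: [0.5886, -0.0946, 0.0405]
orientation: [180.0, 0.1, 176.7]
force: [0.3, 0.0, -0.6]
opening: 0.0598
```

Request:
servo_tool:
  rows:
    - [0, 0, 0, 0, 0, 0]
    - [0, 0, 0, 0, 0, 0]
    - [0, 0, 0, 0, 0, 0]
    - [0, 0, 0, 0, 0, 0]
    - [0, 0, 0, 0, 0, 0]

```text
clock: 3.27
tool_pos: [0.5883, -0.0945, 0.0399]
orientation: [-180.0, 0.0, 176.7]
force: [-2.2, 0.7, 4.6]
opening: 0.0456
```

Request:
servo_tool:
  rows:
    - [0, 0, 5, 0, 0, 0]
    - [0, 0, 15, 0, 0, 0]
    - [0, 0, 25, 0, 0, 0]
    - [0, 0, 30, 0, 0, 0]
    - [0, 0, 30, 0, 0, 0]

```text
clock: 3.68
tool_pos: [0.5873, -0.0946, 0.1451]
orientation: [-180.0, -0.1, 176.7]
force: [1.0, -0.2, -1.3]
opening: 0.0457
```

Request:
servo_tool:
  rows:
    - [-10, -8, 15, 0, 0, 0]
    - [-20, -16, 0, 0, 0, 0]
    - [-25, -20, 0, 0, 0, 0]
    - [-25, -20, 0, 0, 0, 0]
    - [-25, -20, 0, 0, 0, 0]

```text
clock: 4.1
tool_pos: [0.4817, -0.179, 0.1595]
orientation: [180.0, -0.0, 176.7]
force: [-0.3, -0.8, -0.8]
opening: 0.0451
```

Request:
servo_tool:
  rows:
    - [-25, -20, 0, 0, 0, 0]
    - [-25, -20, 0, 0, 0, 0]
    - [-21, -17, 0, 0, 0, 0]
    - [-10, -8, 0, 0, 0, 0]
    - [0, 0, 0, 0, 0, 0]

```text
clock: 4.52
tool_pos: [0.4, -0.2446, 0.1597]
orientation: [180.0, -0.0, 176.6]
force: [0.3, 0.5, -1.2]
opening: 0.0456
```

Request:
servo_tool:
  rows:
    - [0, 0, -15, 0, 0, 0]
    - [0, 0, -25, 0, 0, 0]
    - [0, 0, -25, 0, 0, 0]
    - [0, 0, -20, 0, 0, 0]
    - [0, 0, -15, 0, 0, 0]

```text
clock: 4.93
tool_pos: [0.4022, -0.243, 0.0579]
orientation: [180.0, -0.1, 176.7]
force: [-0.5, 0.2, -0.9]
opening: 0.0456
```

Request:
servo_tool:
  rows:
    - [0, 0, -10, 0, 0, 0]
    - [0, 0, -6, 0, 0, 0]
    - [0, 0, -3, 0, 0, 0]
    - [0, 0, 0, 0, 0, 0]
    - [0, 0, 0, 0, 0, 0]

```text
clock: 5.35
tool_pos: [0.4028, -0.2435, 0.041]
orientation: [-180.0, 0.0, 176.7]
force: [0.7, 0.3, 0.1]
opening: 0.0457
```

Request:
servo_tool:
  rows:
    - [0, 0, -1.5, 0, 0, 0]
    - [0, 0, -1, 0, 0, 0]
    - [0, 0, 0, 0, 0, 0]
    - [0, 0, 0, 0, 0, 0]

```text
clock: 5.68
tool_pos: [0.4023, -0.2436, 0.0383]
orientation: [-180.0, 0.0, 176.7]
force: [0.5, -0.3, -0.6]
opening: 0.0455
```

Request:
servo_tool:
  rows:
    - [0, 0, 0, 0, 0, 0]
    - [0, 0, 0, 0, 0, 0]
    - [0, 0, 0, 0, 0, 0]
    - [0, 0, 0, 0, 0, 0]
    - [0, 0, 0, 0, 0, 0]
  fingers: 87.6

```text
clock: 6.1
tool_pos: [0.4022, -0.2436, 0.0381]
orientation: [-180.0, 0.0, 176.7]
force: [0.6, -0.6, -0.9]
opening: 0.073
```

Request:
servo_tool:
  rows:
    - [0, 0, 0, 0, 0, 0]
    - [0, 0, 0, 0, 0, 0]
    - [0, 0, 0, 0, 0, 0]
    - [0, 0, 10, 0, 0, 0]
    - [0, 0, 20, 0, 0, 0]

```text
clock: 6.52
tool_pos: [0.4004, -0.2432, 0.0665]
orientation: [180.0, -0.3, 176.7]
force: [0.6, 0.5, -0.9]
opening: 0.0874
```

Request:
servo_tool:
  rows:
    - [0, 0, 25, 0, 0, 0]
    - [0, 0, 25, 0, 0, 0]
    - [0, 0, 25, 0, 0, 0]
    - [0, 0, 20, 0, 0, 0]
    - [0, 0, 20, 0, 0, 0]

```text
clock: 6.93
tool_pos: [0.4021, -0.2435, 0.1845]
orientation: [-180.0, 0.0, 176.7]
force: [0.2, -0.2, -0.3]
opening: 0.0876
```

```bash
cat > c.py <<'E'
from h import *
import sys
# usage: c.py x y ztop : measure top of object near x,y (mm) from both cameras
p={}
for n in('top','scene'):
    p,d,c=snap(n,n+'_last.png'); P=cloud(d,c)
    for a in sys.argv[1:]:
        x,y,z=map(float,a.split(','))
        q=P[(np.linalg.norm(P[...,:2]-[x/1e3,y/1e3],axis=-1)<.045)&(abs(P[...,2]-z/1e3-.004)<.007)]
        if len(q)>5:
            r=cv2.minAreaRect((q[:,:2]*1000).astype(np.float32)); print(n,a,len(q),np.round(r[0],1),np.round(r[1]),round(r[2],1),'z',round(np.median(q[:,2])*1e3,1))
        else: print(n,a,'none')
print(ctrl.get_obs()['clock'],ctrl.get_obs()['tool_pos'])
E
python3 c.py 402,-244,97 579,112,88
```

```text
top 402,-244,97 none
top 579,112,88 465 [578.2 111.8] [50. 50.] 74.5 z 89.2
scene 402,-244,97 130 [ 401.4 -243.3] [36. 38.] 62.0 z 97.5
scene 579,112,88 277 [578.9 111.3] [50. 53.] 74.9 z 88.6
7.0333 [ 0.40399358 -0.24414088  0.18640654]
```

Request:
servo_tool:
  rows:
    - [14.7, 29.6, 0, 0, 0, -1]
    - [14.7, 29.6, 0, 0, 0, -1]
    - [14.7, 29.6, 0, 0, 0, -1]
    - [14.7, 29.6, 0, 0, 0, -1]
    - [14.7, 29.6, 0, 0, 0, -1]

```text
clock: 7.45
tool_pos: [0.4757, -0.0941, 0.1827]
orientation: [180.0, -0.0, 171.6]
force: [-0.1, -0.7, 0.6]
opening: 0.0874
```

Request:
servo_tool:
  rows:
    - [14.7, 29.6, 0, 0, 0, -1]
    - [14.7, 29.6, 0, 0, 0, -1]
    - [14.7, 29.6, 0, 0, 0, -1]
    - [14.7, 29.6, 0, 0, 0, -1]
    - [14.7, 29.6, 0, 0, 0, -1]

```text
clock: 7.87
tool_pos: [0.5493, 0.054, 0.1824]
orientation: [-180.0, -0.0, 166.7]
force: [0.5, -1.5, -0.4]
opening: 0.0875
```

Request:
servo_tool:
  rows:
    - [14.7, 29.6, 0, 0, 0, -1]
    - [14.7, 29.6, 0, 0, 0, -1]
    - [0, 0, 0, 0, 0, 0]
    - [0, 0, 0, 0, 0, 0]
    - [0, 0, 0, 0, 0, 0]

```text
clock: 8.28
tool_pos: [0.5779, 0.1115, 0.1821]
orientation: [-179.9, -0.1, 164.7]
force: [0.3, -2.0, -0.2]
opening: 0.0874
```

Request:
servo_tool:
  rows:
    - [0, 0, -20, 0, 0, 0]
    - [0, 0, -25, 0, 0, 0]
    - [0, 0, -25, 0, 0, 0]
    - [0, 0, -25, 0, 0, 0]
    - [0, 0, -20, 0, 0, 0]

```text
clock: 8.7
tool_pos: [0.5773, 0.1101, 0.0665]
orientation: [-180.0, -0.1, 164.6]
force: [0.7, 0.1, 0.7]
opening: 0.0878
```

Request:
servo_tool:
  rows:
    - [0, 0, -15, 0, 0, 0]
    - [0, 0, -10, 0, 0, 0]
    - [0, 0, -7.5, 0, 0, 0]
    - [0, 0, 0, 0, 0, 0]
    - [0, 0, 0, 0, 0, 0]

```text
clock: 9.12
tool_pos: [0.5787, 0.1113, 0.036]
orientation: [180.0, 0.0, 164.7]
force: [-0.2, -0.2, -0.7]
opening: 0.0876
```

Request:
servo_tool:
  rows:
    - [0, 0, 0, 0, 0, 0]
    - [0, 0, 0, 0, 0, 0]
    - [0, 0, 0, 0, 0, 0]
    - [0, 0, 0, 0, 0, 0]
    - [0, 0, 0, 0, 0, 0]
  fingers: 0

```text
clock: 9.53
tool_pos: [0.5787, 0.1118, 0.036]
orientation: [180.0, 0.0, 164.7]
force: [-0.4, 0.6, -0.9]
opening: 0.0601
```

Request:
servo_tool:
  rows:
    - [0, 0, 0, 0, 0, 0]
    - [0, 0, 0, 0, 0, 0]
    - [0, 0, 0, 0, 0, 0]
    - [0, 0, 5, 0, 0, 0]
    - [0, 0, 15, 0, 0, 0]

```text
clock: 9.95
tool_pos: [0.5769, 0.1109, 0.0538]
orientation: [-179.8, -0.2, 164.7]
force: [-0.5, -0.5, -1.0]
opening: 0.0496
```

Request:
servo_tool:
  rows:
    - [0, 0, 25, 0, 0, 0]
    - [0, 0, 30, 0, 0, 0]
    - [0, 0, 30, 0, 0, 0]
    - [0, 0, 20, 0, 0, 0]
    - [0, 0, 0, 0, 0, 0]

```text
clock: 10.37
tool_pos: [0.5809, 0.1124, 0.1659]
orientation: [179.7, 0.4, 164.7]
force: [0.8, 1.5, -0.0]
opening: 0.05
```

Request:
servo_tool:
  rows:
    - [0, -11.5, 0, 0, 0, 1]
    - [0, -20, 0, 0, 0, 1]
    - [0.5, -25, 0, 0, 0, 1]
    - [0.5, -30, 0, 0, 0, 1]
    - [0.5, -30, 0, 0, 0, 2]

```text
clock: 10.78
tool_pos: [0.5794, -0.0057, 0.1601]
orientation: [-180.0, -0.1, 170.8]
force: [-0.4, 0.3, -2.3]
opening: 0.0497
```

Request:
servo_tool:
  rows:
    - [0.5, -30, 0, 0, 0, 1]
    - [0.5, -25, 0, 0, 0, 1]
    - [0.5, -20, 0, 0, 0, 1]
    - [0.5, -11, 0, 0, 0, 1]
    - [0, 0, 0, 0, 0, 1]

```text
clock: 11.2
tool_pos: [0.5813, -0.093, 0.1599]
orientation: [-180.0, -0.1, 175.6]
force: [-0.0, -0.0, -1.1]
opening: 0.0499
```

Request:
servo_tool:
  rows:
    - [0, 0, -15, 0, 0, 0]
    - [0, 0, -25, 0, 0, 0]
    - [0, 0, -25, 0, 0, 0]
    - [0, 0, -25, 0, 0, 0]
    - [0, 0, -15, 0, 0, 0]

```text
clock: 11.62
tool_pos: [0.5803, -0.0904, 0.0527]
orientation: [-180.0, -0.2, 175.7]
force: [-0.6, -0.5, -2.1]
opening: 0.0494
```

Request:
servo_tool:
  rows:
    - [0, 0, -10, 0, 0, 0]
    - [0, 0, -5, 0, 0, 0]
    - [0, 0, -3, 0, 0, 0]
    - [0, 0, 0, 0, 0, 0]
    - [0, 0, 0, 0, 0, 0]

```text
clock: 12.03
tool_pos: [0.5827, -0.0907, 0.0384]
orientation: [180.0, 0.1, 175.7]
force: [-0.2, -0.1, -1.2]
opening: 0.0494
```

Request:
servo_tool:
  rows:
    - [0, 0, -1.2, 0, 0, 0]
    - [0, 0, -0.8, 0, 0, 0]
    - [0, 0, 0, 0, 0, 0]
    - [0, 0, 0, 0, 0, 0]

```text
clock: 12.37
tool_pos: [0.5822, -0.0909, 0.0359]
orientation: [180.0, 0.0, 175.7]
force: [-0.5, 0.2, -1.2]
opening: 0.0499
```

Request:
servo_tool:
  rows:
    - [0, 0, 0, 0, 0, 0]
    - [0, 0, 0, 0, 0, 0]
    - [0, 0, 0, 0, 0, 0]
    - [0, 0, 0, 0, 0, 0]
    - [0, 0, 0, 0, 0, 0]
  fingers: 87.6

```text
clock: 12.78
tool_pos: [0.5821, -0.0909, 0.0356]
orientation: [180.0, 0.0, 175.7]
force: [0.2, -0.9, -0.4]
opening: 0.0778
```

Request:
servo_tool:
  rows:
    - [0, 0, 0, 0, 0, 0]
    - [0, 0, 0, 0, 0, 0]
    - [0, 0, 0, 0, 0, 0]
    - [0, 0, 10, 0, 0, 0]
    - [0, 0, 20, 0, 0, 0]

```text
clock: 13.2
tool_pos: [0.5803, -0.091, 0.0641]
orientation: [-180.0, -0.3, 175.7]
force: [0.5, -0.1, -0.1]
opening: 0.0874
```

Request:
servo_tool:
  rows:
    - [0, 0, 30, 0, 0, 0]
    - [0, 0, 30, 0, 0, 0]
    - [0, 0, 30, 0, 0, 0]
    - [0, 0, 20, 0, 0, 0]
    - [0, 0, 8, 0, 0, 0]

```text
clock: 13.62
tool_pos: [0.5837, -0.091, 0.1884]
orientation: [180.0, 0.3, 175.7]
force: [0.1, 0.3, -0.7]
opening: 0.0875
```

```bash
python3 c.py 582,-91,88 575,-390,64
```

```text
top 582,-91,88 379 [581.1 -90.6] [50. 51.] 85.7 z 88.8
top 575,-390,64 431 [ 574.6 -389.5] [54. 54.] 19.3 z 64.5
scene 582,-91,88 329 [581.9 -90.9] [51. 54.] 84.7 z 88.5
scene 575,-390,64 385 [ 575.2 -390.2] [53. 56.] 65.3 z 64.6
13.7167 [ 0.58293726 -0.09079585  0.18596419]
```

Request:
servo_tool:
  rows:
    - [-0.9, -37.4, 0, 0, 0, 1.3]
    - [-0.9, -37.4, 0, 0, 0, 1.3]
    - [-0.9, -37.4, 0, 0, 0, 1.3]
    - [-0.9, -37.4, 0, 0, 0, 1.3]
    - [-0.9, -37.4, 0, 0, 0, 1.3]

```text
clock: 14.13
tool_pos: [0.5765, -0.2791, 0.1819]
orientation: [179.9, -0.1, -177.7]
force: [1.5, -0.4, -0.1]
opening: 0.0878
```

Request:
servo_tool:
  rows:
    - [-0.9, -37.4, 0, 0, 0, 1.3]
    - [-0.9, -37.4, 0, 0, 0, 1.3]
    - [-0.9, -37.2, 0, 0, 0, 1.2]
    - [0, 0, 0, 0, 0, 0]
    - [0, 0, 0, 0, 0, 0]

```text
clock: 14.55
tool_pos: [0.5732, -0.3915, 0.1807]
orientation: [179.9, -0.2, -174.2]
force: [0.4, 0.3, -0.7]
opening: 0.0877
```

Request:
servo_tool:
  rows:
    - [0, 0, -20, 0, 0, 0]
    - [0, 0, -30, 0, 0, 0]
    - [0, 0, -30, 0, 0, 0]
    - [0, 0, -25, 0, 0, 0]
    - [0, 0, -20, 0, 0, 0]

```text
clock: 14.97
tool_pos: [0.5735, -0.3878, 0.0553]
orientation: [179.9, -0.2, -174.0]
force: [-0.3, -0.2, 0.5]
opening: 0.0874
```

Request:
servo_tool:
  rows:
    - [0, 0, -15, 0, 0, 0]
    - [0, 0, -10, 0, 0, 0]
    - [0, 0, -8, 0, 0, 0]
    - [0, 0, 0, 0, 0, 0]
    - [0, 0, 0, 0, 0, 0]

```text
clock: 15.38
tool_pos: [0.575, -0.3895, 0.0257]
orientation: [-180.0, -0.0, -174.0]
force: [0.1, -0.5, 0.6]
opening: 0.0876
```

Request:
servo_tool:
  rows:
    - [0, 0, 0, 0, 0, 0]
    - [0, 0, 0, 0, 0, 0]
    - [0, 0, 0, 0, 0, 0]
    - [0, 0, 0, 0, 0, 0]
    - [0, 0, 0, 0, 0, 0]
  fingers: 0

```text
clock: 15.8
tool_pos: [0.575, -0.39, 0.0261]
orientation: [-180.0, 0.0, -174.0]
force: [-0.7, -0.7, -0.5]
opening: 0.0596
```

Request:
servo_tool:
  rows:
    - [0, 0, 0, 0, 0, 0]
    - [0, 0, 0, 0, 0, 0]
    - [0, 0, 0, 0, 0, 0]
    - [0, 0, 0, 0, 0, 0]
    - [0, 0, 0, 0, 0, 0]

```text
clock: 16.22
tool_pos: [0.575, -0.3901, 0.026]
orientation: [-180.0, 0.0, -174.0]
force: [-1.3, 0.5, 4.7]
opening: 0.0556
```

Request:
servo_tool:
  rows:
    - [0, 0, 10, 0, 0, 0]
    - [0, 0, 25, 0, 0, 0]
    - [0, 0, 30, 0, 0, 0]
    - [0, 0, 30, 0, 0, 0]
    - [0, 0, 30, 0, 0, 0]

```text
clock: 16.63
tool_pos: [0.5743, -0.3895, 0.1516]
orientation: [179.9, -0.1, -174.0]
force: [0.3, -0.7, -1.7]
opening: 0.0555
```

Request:
servo_tool:
  rows:
    - [0, 10, 0, 0, 0, 0]
    - [0, 20, 0, 0, 0, -1]
    - [0, 30, 0, 0, 0, -1]
    - [0, 36, 0, 0, 0, -1]
    - [0, 36, 0, 0, 0, -1]

```text
clock: 17.05
tool_pos: [0.574, -0.2567, 0.1502]
orientation: [180.0, -0.0, -178.2]
force: [-0.2, 0.9, -2.2]
opening: 0.0555
```

Request:
servo_tool:
  rows:
    - [0.5, 36, 0, 0, 0, -1]
    - [0.5, 36, 0, 0, 0, -1]
    - [0.5, 36, 0, 0, 0, -1]
    - [0.5, 36, 0, 0, 0, -1]
    - [0.5, 36, 0, 0, 0, -1]

```text
clock: 17.47
tool_pos: [0.5766, -0.076, 0.1505]
orientation: [180.0, -0.0, 176.9]
force: [1.4, -0.1, -1.5]
opening: 0.0555
```

Request:
servo_tool:
  rows:
    - [0.5, 36, 0, 0, 0, -1]
    - [0, 36, 0, 0, 0, -1]
    - [0, 36, 0, 0, 0, 0]
    - [0, 30, 0, 0, 0, 0]
    - [0, 15, 0, 0, 0, 0]

```text
clock: 17.88
tool_pos: [0.5774, 0.0784, 0.1506]
orientation: [180.0, -0.0, 175.1]
force: [-0.3, -1.0, -1.8]
opening: 0.0557
```

Request:
servo_tool:
  rows:
    - [0, 0, 0, 0, 0, 0]
    - [0, 0, 0, 0, 0, 0]
    - [0, 0, -15, 0, 0, 0]
    - [0, 0, -25, 0, 0, 0]
    - [0, 0, -25, 0, 0, 0]

```text
clock: 18.3
tool_pos: [0.5783, 0.0741, 0.0857]
orientation: [179.9, 0.1, 174.9]
force: [0.9, 0.9, -1.6]
opening: 0.056
```

Request:
servo_tool:
  rows:
    - [0, 0, -25, 0, 0, 0]
    - [0, 0, -18, 0, 0, 0]
    - [0, 0, -10, 0, 0, 0]
    - [0, 0, 0, 0, 0, 0]
    - [0, 0, 0, 0, 0, 0]

```text
clock: 18.72
tool_pos: [0.5779, 0.0741, 0.0325]
orientation: [-180.0, -0.0, 174.9]
force: [0.9, -0.7, -0.7]
opening: 0.0553
```

The y steps added up 37 mm short of T2. I'll lift, shift over and then lower.

Request:
servo_tool:
  rows:
    - [0, 0, 15, 0, 0, 0]
    - [0, 0, 15, 0, 0, 0]
    - [0, 7, 0, 0, 0, 0]
    - [0, 15, 0, 0, 0, 0]
    - [0, 15, 0, 0, 0, 0]

```text
clock: 19.13
tool_pos: [0.5779, 0.1127, 0.0627]
orientation: [180.0, 0.0, 174.9]
force: [0.4, -0.6, -2.8]
opening: 0.056
```

Request:
servo_tool:
  rows:
    - [0, 0, 0, 0, 0, 0]
    - [0, 0, 0, 0, 0, 0]
    - [0, 0, -15, 0, 0, 0]
    - [0, 0, -12, 0, 0, 0]
    - [0, 0, -6, 0, 0, 0]

```text
clock: 19.55
tool_pos: [0.5767, 0.112, 0.0277]
orientation: [-179.9, -0.1, 175.0]
force: [0.4, -1.0, -2.3]
opening: 0.0556
```

Request:
servo_tool:
  rows:
    - [0, 0, -3, 0, 0, 0]
    - [0, 0, -1, 0, 0, 0]
    - [0, 0, 0, 0, 0, 0]
    - [0, 0, 0, 0, 0, 0]

```text
clock: 19.88
tool_pos: [0.5782, 0.1123, 0.026]
orientation: [180.0, 0.0, 175.0]
force: [-0.1, 0.1, -1.6]
opening: 0.0559
```

Request:
servo_tool:
  rows:
    - [0, 0, -0.3, 0, 0, 0]
    - [0, 0, 0, 0, 0, 0]
    - [0, 0, 0, 0, 0, 0]
    - [0, 0, 0, 0, 0, 0]
    - [0, 0, 0, 0, 0, 0]
  fingers: 87.6

```text
clock: 20.3
tool_pos: [0.578, 0.1122, 0.0256]
orientation: [180.0, 0.0, 175.0]
force: [-0.5, -1.6, 0.1]
opening: 0.0828
```

Request:
servo_tool:
  rows:
    - [0, 0, 0, 0, 0, 0]
    - [0, 0, 0, 0, 0, 0]
    - [0, 0, 0, 0, 0, 0]
    - [0, 0, 10, 0, 0, 0]
    - [0, 0, 20, 0, 0, 0]

```text
clock: 20.72
tool_pos: [0.5762, 0.1114, 0.0538]
orientation: [-179.9, -0.2, 175.0]
force: [-0.2, 0.5, 0.0]
opening: 0.088
```

Request:
servo_tool:
  rows:
    - [0, 0, 30, 0, 0, 0]
    - [0, 0, 30, 0, 0, 0]
    - [0, 0, 30, 0, 0, 0]
    - [0, 0, 25, 0, 0, 0]
    - [0, 0, 15, 0, 0, 0]

```text
clock: 21.13
tool_pos: [0.5789, 0.1124, 0.1897]
orientation: [179.9, 0.2, 175.0]
force: [0.7, 0.9, 0.1]
opening: 0.0878
```

Request:
servo_tool:
  rows:
    - [-0.5, 25, 0, 0, 0, -1]
    - [-0.5, 35, 0, 0, 0, 0]
    - [-0.5, 35, 0, 0, 0, 0]
    - [-0.5, 35, 0, 0, 0, 0]
    - [-0.5, 35, 0, 0, 0, 0]

```text
clock: 21.55
tool_pos: [0.5751, 0.2785, 0.1865]
orientation: [180.0, 0.0, 174.0]
force: [0.9, 0.5, 0.7]
opening: 0.0875
```

Request:
servo_tool:
  rows:
    - [-0.5, 35, 0, 0, 0, 0]
    - [0, 25, 0, 0, 0, 0]
    - [0, 11.5, 0, 0, 0, 0]
    - [0, 0, 0, 0, 0, 0]
    - [0, 0, 0, 0, 0, 0]

```text
clock: 21.97
tool_pos: [0.5745, 0.3487, 0.1854]
orientation: [-180.0, -0.0, 174.0]
force: [-0.1, -1.1, 0.2]
opening: 0.0875
```

```bash
python3 c.py 578,112,64 575,348,90 575,348,64; python3 -c "
from h import *
p,d,c=snap('wrist','wr1.png')"
```

```text
top 578,112,64 425 [576.7 112.5] [55. 53.] 89.8 z 65.0
top 575,348,90 none
top 575,348,64 122 [557.2 351. ] [38. 20.] 82.7 z 64.2
scene 578,112,64 257 [577.7 111.7] [53. 55.] 14.9 z 64.5
scene 575,348,90 32 [575.7 349.1] [22. 19.] 63.7 z 89.9
scene 575,348,64 128 [576.1 348.3] [38. 56.] 85.4 z 64.5
22.0667 [0.57478822 0.34758274 0.18558767]
```

View pics/wr1.png

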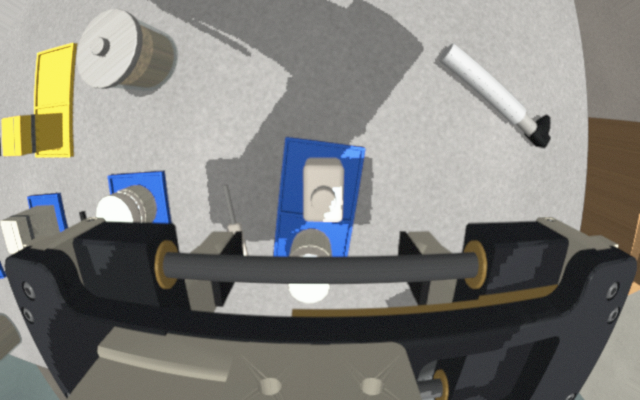

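The wrist view shows the flask at (322,190) midway between the fingers (215,270) and (430,270), with its sides parallel to the gripper. I'll descend and grip.

Request:
servo_tool:
  rows:
    - [0.8, 0.8, -20, 0, 0, 0.5]
    - [0, 0, -30, 0, 0, 0]
    - [0, 0, -30, 0, 0, 0]
    - [0, 0, -25, 0, 0, 0]
    - [0, 0, -20, 0, 0, 0]

```text
clock: 22.53
tool_pos: [0.5752, 0.3475, 0.0586]
orientation: [-179.9, -0.1, 174.4]
force: [-0.3, -0.0, -0.1]
opening: 0.0876
```

Request:
servo_tool:
  rows:
    - [0, 0, -12, 0, 0, 0]
    - [0, 0, -8, 0, 0, 0]
    - [0, 0, -4, 0, 0, 0]
    - [0, 0, 0, 0, 0, 0]
    - [0, 0, 0, 0, 0, 0]

```text
clock: 22.95
tool_pos: [0.5763, 0.3497, 0.0374]
orientation: [179.9, 0.1, 174.5]
force: [0.1, -0.4, 0.4]
opening: 0.0877
```

Request:
servo_tool:
  rows:
    - [0, 0, 0, 0, 0, 0]
    - [0, 0, 0, 0, 0, 0]
    - [0, 0, 0, 0, 0, 0]
    - [0, 0, 0, 0, 0, 0]
    - [0, 0, 0, 0, 0, 0]
  fingers: 0

```text
clock: 23.37
tool_pos: [0.5757, 0.3496, 0.0366]
orientation: [180.0, 0.0, 174.5]
force: [0.8, 0.4, 0.4]
opening: 0.0598
```

Request:
servo_tool:
  rows:
    - [0, 0, 0, 0, 0, 0]
    - [0, 0, 0, 0, 0, 0]
    - [0, 0, 0, 0, 0, 0]
    - [0, 0, 0, 0, 0, 0]
    - [0, 0, 0, 0, 0, 0]

```text
clock: 23.78
tool_pos: [0.5757, 0.3495, 0.0362]
orientation: [180.0, 0.0, 174.5]
force: [0.9, 0.2, 1.0]
opening: 0.038
```

Request:
servo_tool:
  rows:
    - [0, 0, 10, 0, 0, 0]
    - [0, 0, 25, 0, 0, 0]
    - [0, 0, 30, 0, 0, 0]
    - [0, 0, 35, 0, 0, 0]
    - [0, 0, 30, 0, 0, 0]

```text
clock: 24.2
tool_pos: [0.5757, 0.3492, 0.1689]
orientation: [180.0, 0.0, 174.5]
force: [0.5, 0.7, -0.3]
opening: 0.038
```

Request:
servo_tool:
  rows:
    - [0, -10, 0, 0, 0, 0.5]
    - [0, -25, 0, 0, 0, 0.5]
    - [0, -36, 0, 0, 0, 0.5]
    - [0, -36, 0, 0, 0, 0.5]
    - [0, -36, 0, 0, 0, 0.5]

```text
clock: 24.62
tool_pos: [0.575, 0.205, 0.1666]
orientation: [180.0, -0.0, 177.1]
force: [1.6, -0.5, -1.6]
opening: 0.0381
```

Request:
servo_tool:
  rows:
    - [0, -36, 0, 0, 0, 0.5]
    - [0, -36, 0, 0, 0, 0.5]
    - [0, -36, 0, 0, 0, 0.5]
    - [0, -36, 0, 0, 0, 0.5]
    - [0, -36, 0, 0, 0, 0.5]

```text
clock: 25.03
tool_pos: [0.5751, 0.0246, 0.1668]
orientation: [180.0, 0.0, 179.5]
force: [0.5, -0.3, -1.3]
opening: 0.038
```

Request:
servo_tool:
  rows:
    - [0, -36, 0, 0, 0, 0.5]
    - [0, -36, 0, 0, 0, 0.5]
    - [0, -36, 0, 0, 0, 0.5]
    - [0, -36, 0, 0, 0, 0.5]
    - [0, -36, 0, 0, 0, 0.5]

```text
clock: 25.45
tool_pos: [0.5751, -0.1554, 0.1668]
orientation: [180.0, 0.0, -178.0]
force: [0.5, 0.2, -1.2]
opening: 0.038
```

Request:
servo_tool:
  rows:
    - [0.5, -36, 0, 0, 0, 0.5]
    - [0.5, -36, 0, 0, 0, 0.5]
    - [0.5, -36, 0, 0, 0, 0.5]
    - [0, -36, 0, 0, 0, 0.5]
    - [0, -36, 0, 0, 0, 0.5]

```text
clock: 25.87
tool_pos: [0.5766, -0.3354, 0.1667]
orientation: [180.0, 0.0, -175.5]
force: [0.1, 0.5, -1.1]
opening: 0.0381
```

Request:
servo_tool:
  rows:
    - [0, -25, 0, 0, 0, 0.5]
    - [0, -15, 0, 0, 0, 0.5]
    - [0, -14, 0, 0, 0, 0.5]
    - [0, 0, 0, 0, 0, 0]
    - [0, 0, 0, 0, 0, 0]

```text
clock: 26.28
tool_pos: [0.5765, -0.3882, 0.166]
orientation: [180.0, -0.0, -174.1]
force: [-0.5, 0.5, -1.5]
opening: 0.0381
```

Request:
servo_tool:
  rows:
    - [0.7, 0, -15, 0, 0, 0]
    - [0, 0, -30, 0, 0, 0]
    - [0, 0, -30, 0, 0, 0]
    - [0, 0, -25, 0, 0, 0]
    - [0, 0, -15, 0, 0, 0]

```text
clock: 26.7
tool_pos: [0.5764, -0.3857, 0.0484]
orientation: [179.9, -0.2, -174.0]
force: [0.5, -0.4, -2.4]
opening: 0.0378
```

Request:
servo_tool:
  rows:
    - [0, 0, -8, 0, 0, 0]
    - [0, 0, -4, 0, 0, 0]
    - [0, 0, -2.5, 0, 0, 0]
    - [0, 0, 0, 0, 0, 0]
    - [0, 0, 0, 0, 0, 0]

```text
clock: 27.12
tool_pos: [0.5786, -0.3877, 0.0381]
orientation: [-179.9, 0.1, -174.0]
force: [0.3, -0.1, -1.6]
opening: 0.0378
```

Request:
servo_tool:
  rows:
    - [0, 0, 0, 0, 0, 0]
    - [0, 0, 0, 0, 0, 0]

```text
clock: 27.28
tool_pos: [0.5784, -0.3878, 0.0378]
orientation: [-180.0, 0.1, -174.0]
force: [0.5, 0.4, -0.3]
opening: 0.0378
```

Request:
servo_tool:
  rows:
    - [0, 0, -1, 0, 0, 0]
    - [0, 0, -0.6, 0, 0, 0]
    - [0, 0, 0, 0, 0, 0]
    - [0, 0, 0, 0, 0, 0]

```text
clock: 27.62
tool_pos: [0.5782, -0.3877, 0.0362]
orientation: [-180.0, 0.0, -174.0]
force: [-1.8, 1.6, 6.0]
opening: 0.0379
```

Request:
servo_tool:
  rows:
    - [0, 0, 0, 0, 0, 0]
    - [0, 0, 0, 0, 0, 0]
    - [0, 0, 0, 0, 0, 0]
    - [0, 0, 0, 0, 0, 0]
    - [0, 0, 0, 0, 0, 0]
  fingers: 87.6

```text
clock: 28.03
tool_pos: [0.5777, -0.3876, 0.0349]
orientation: [180.0, -0.0, -174.0]
force: [-0.1, -0.7, -0.7]
opening: 0.0658
```

Request:
servo_tool:
  rows:
    - [0, 0, 0, 0, 0, 0]
    - [0, 0, 0, 0, 0, 0]
    - [0, 0, 0, 0, 0, 0]
    - [0, 0, 10, 0, 0, 0]
    - [0, 0, 20, 0, 0, 0]

```text
clock: 28.45
tool_pos: [0.5762, -0.3868, 0.0632]
orientation: [179.9, -0.2, -174.0]
force: [0.6, -0.3, 0.4]
opening: 0.0873
```

Request:
servo_tool:
  rows:
    - [0, 0, 30, 0, 0, 0]
    - [0, 0, 30, 0, 0, 0]
    - [0, 0, 30, 0, 0, 0]
    - [0, 0, 20, 0, 0, 0]
    - [0, 0, 10, 0, 0, 0]

```text
clock: 28.87
tool_pos: [0.5791, -0.3884, 0.1901]
orientation: [-179.8, 0.3, -174.0]
force: [0.2, -0.0, 0.0]
opening: 0.0873
```

Request:
servo_tool:
  rows:
    - [-16, 14, 0, 0, 0, -1]
    - [-25, 20, 0, 0, 0, -2]
    - [-30, 25, 0, 0, 0, -2]
    - [-30, 25, 0, 0, 0, -2]
    - [-30, 25, 0, 0, 0, -2]

```text
clock: 29.28
tool_pos: [0.4449, -0.2776, 0.1846]
orientation: [180.0, -0.1, 176.9]
force: [-0.3, 0.1, 0.5]
opening: 0.0872
```

Request:
servo_tool:
  rows:
    - [-30, 23, 0, 0, 0, -1]
    - [-15, 12, 0, 0, 0, 0]
    - [0, 0, 0, 0, 0, 0]
    - [0, 0, 0, 0, 0, 0]
    - [0, 0, 0, 0, 0, 0]

```text
clock: 29.7
tool_pos: [0.4024, -0.2437, 0.1856]
orientation: [-180.0, 0.1, 176.0]
force: [-0.2, -0.5, 0.8]
opening: 0.0877
```

```bash
python3 c.py 577,-388,90 577,-388,64 402,-244,97; python3 -c "
from h import *
p,d,c=snap('wrist','wr2.png')"
```

```text
top 577,-388,90 67 [ 577.7 -386.9] [19. 19.] 79.7 z 90.3
top 577,-388,64 266 [ 576.6 -385.9] [55. 38.] 5.1 z 64.5
top 402,-244,97 none
scene 577,-388,90 62 [ 576.9 -387.7] [21. 20.] 5.8 z 90.3
scene 577,-388,64 217 [ 578.  -387.3] [55. 37.] 4.5 z 64.2
scene 402,-244,97 133 [ 400.8 -242.7] [36. 35.] 3.3 z 97.7
29.8 [ 0.40248524 -0.24392102  0.18507514]
```

View pics/wr2.png

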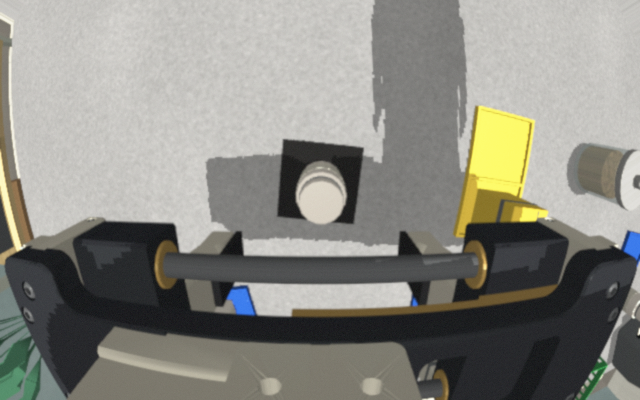

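The bottle at (321,195) stands on the mat, centred between the fingers. I'll grip it with the TCP at z = 38 mm.

Request:
servo_tool:
  rows:
    - [-0.5, 0.5, -20, 0, 0, 0]
    - [0, 0, -30, 0, 0, 0]
    - [0, 0, -30, 0, 0, 0]
    - [0, 0, -25, 0, 0, 0]
    - [0, 0, -20, 0, 0, 0]

```text
clock: 30.27
tool_pos: [0.4007, -0.2433, 0.0578]
orientation: [180.0, -0.1, 175.9]
force: [0.7, 0.4, 0.6]
opening: 0.0876
```

Request:
servo_tool:
  rows:
    - [0, 0, -12, 0, 0, 0]
    - [0, 0, -7, 0, 0, 0]
    - [0, 0, -3, 0, 0, 0]
    - [0, 0, 0, 0, 0, 0]
    - [0, 0, 0, 0, 0, 0]

```text
clock: 30.68
tool_pos: [0.4019, -0.2433, 0.0386]
orientation: [-180.0, 0.0, 176.0]
force: [0.3, -0.4, 0.5]
opening: 0.0876
```

Request:
servo_tool:
  rows:
    - [0, 0, 0, 0, 0, 0]
    - [0, 0, 0, 0, 0, 0]
    - [0, 0, 0, 0, 0, 0]
    - [0, 0, 0, 0, 0, 0]
    - [0, 0, 0, 0, 0, 0]
  fingers: 0

```text
clock: 31.1
tool_pos: [0.4015, -0.2431, 0.0385]
orientation: [-180.0, 0.0, 176.0]
force: [0.2, 0.6, 0.4]
opening: 0.0599
```

Request:
servo_tool:
  rows:
    - [0, 0, 0, 0, 0, 0]
    - [0, 0, 0, 0, 0, 0]
    - [0, 0, 0, 0, 0, 0]
    - [0, 0, 0, 0, 0, 0]
    - [0, 0, 0, 0, 0, 0]

```text
clock: 31.52
tool_pos: [0.4014, -0.2431, 0.0383]
orientation: [-180.0, 0.0, 176.0]
force: [0.4, 0.8, 1.4]
opening: 0.0457
```

Request:
servo_tool:
  rows:
    - [0, 0, 10, 0, 0, 0]
    - [0, 0, 25, 0, 0, 0]
    - [0, 0, 30, 0, 0, 0]
    - [0, 0, 35, 0, 0, 0]
    - [0, 0, 30, 0, 0, 0]

```text
clock: 31.93
tool_pos: [0.401, -0.243, 0.1699]
orientation: [-180.0, -0.0, 176.0]
force: [0.3, 0.3, -0.1]
opening: 0.0454
```

Request:
servo_tool:
  rows:
    - [0, 0, 20, 0, 0, 0]
    - [0, 0, 0, 0, 0, 0]
    - [0, 0, 0, 0, 0, 0]

```text
clock: 32.18
tool_pos: [0.4018, -0.243, 0.189]
orientation: [180.0, 0.1, 176.0]
force: [-0.6, 1.1, -2.2]
opening: 0.0454
```

Request:
servo_tool:
  rows:
    - [2.8, 9.8, 0, 0, 0, 0]
    - [5.7, 19.6, 0, 0, 0, 0]
    - [9.5, 32.7, 0, 0, 0, -0.5]
    - [9.5, 32.7, 0, 0, 0, -0.5]
    - [9.5, 32.7, 0, 0, 0, -0.5]

```text
clock: 32.6
tool_pos: [0.4374, -0.1141, 0.1866]
orientation: [-180.0, -0.2, 174.4]
force: [1.3, -0.2, -1.0]
opening: 0.0457
```

Request:
servo_tool:
  rows:
    - [9.5, 32.7, 0, 0, 0, -0.5]
    - [9.5, 32.7, 0, 0, 0, -0.5]
    - [9.5, 32.7, 0, 0, 0, -0.5]
    - [9.5, 32.7, 0, 0, 0, -0.5]
    - [9.5, 32.7, 0, 0, 0, -0.5]

```text
clock: 33.02
tool_pos: [0.4849, 0.0498, 0.1866]
orientation: [-179.9, -0.1, 172.0]
force: [0.8, 0.3, -2.1]
opening: 0.0454
```

Request:
servo_tool:
  rows:
    - [9.5, 32.7, 0, 0, 0, -0.5]
    - [9.5, 32.7, 0, 0, 0, -0.5]
    - [9.5, 32.7, 0, 0, 0, -0.5]
    - [9.5, 32.7, 0, 0, 0, -0.5]
    - [9.5, 32.7, 0, 0, 0, -0.5]

```text
clock: 33.43
tool_pos: [0.5324, 0.2132, 0.1861]
orientation: [-179.9, -0.1, 169.5]
force: [1.2, -0.3, 0.2]
opening: 0.0456
```

Request:
servo_tool:
  rows:
    - [9.5, 32.7, 0, 0, 0, -0.5]
    - [9.5, 32.7, 0, 0, 0, -1]
    - [9.5, 32.7, 0, 0, 0, -1]
    - [6.6, 22.9, 0, 0, 0, 0]
    - [3.8, 13.1, 0, 0, 0, 0]

```text
clock: 33.85
tool_pos: [0.5716, 0.3482, 0.1852]
orientation: [-179.8, -0.1, 167.1]
force: [0.1, 0.3, -1.0]
opening: 0.0457
```

Request:
servo_tool:
  rows:
    - [0, 0, 0, 0, 0, 0]
    - [0, 0, 0, 0, 0, 0]
    - [0, 0, 0, 0, 0, 0]

```text
clock: 34.1
tool_pos: [0.5714, 0.3447, 0.187]
orientation: [-179.9, -0.1, 167.0]
force: [-0.3, -0.3, -0.9]
opening: 0.0457
```

Request:
servo_tool:
  rows:
    - [0.5, 0.5, -15, 0, 0, 0]
    - [0, 0, -30, 0, 0, 0]
    - [0, 0, -30, 0, 0, 0]
    - [0, 0, -30, 0, 0, 0]
    - [0, 0, -20, 0, 0, 0]

```text
clock: 34.52
tool_pos: [0.5714, 0.3437, 0.0607]
orientation: [-179.9, -0.1, 166.9]
force: [-1.4, -0.3, -2.1]
opening: 0.0454
```

Request:
servo_tool:
  rows:
    - [0, 0, -10, 0, 0, 0]
    - [0, 0, -6, 0, 0, 0]
    - [0, 0, -3, 0, 0, 0]
    - [0, 0, -1, 0, 0, 0]
    - [0, 0, 0, 0, 0, 0]

```text
clock: 34.93
tool_pos: [0.5734, 0.3464, 0.0444]
orientation: [179.9, 0.1, 167.0]
force: [0.5, -0.3, -1.5]
opening: 0.0455
```

Request:
servo_tool:
  rows:
    - [0, 0, 0, 0, 0, 0]
    - [0, 0, 0, 0, 0, 0]

```text
clock: 35.1
tool_pos: [0.5732, 0.3465, 0.0444]
orientation: [179.9, 0.1, 167.0]
force: [0.6, 0.2, -1.3]
opening: 0.0456
```

Request:
servo_tool:
  rows:
    - [0, 0, -2, 0, 0, 0]
    - [0, 0, -1.2, 0, 0, 0]
    - [0, 0, -0.8, 0, 0, 0]
    - [0, 0, 0, 0, 0, 0]
    - [0, 0, 0, 0, 0, 0]

```text
clock: 35.52
tool_pos: [0.5729, 0.3462, 0.0403]
orientation: [180.0, 0.0, 167.0]
force: [-2.5, -0.2, 6.7]
opening: 0.0455
```

Request:
servo_tool:
  rows:
    - [0, 0, 0, 0, 0, 0]
    - [0, 0, 0, 0, 0, 0]
    - [0, 0, 0, 0, 0, 0]
    - [0, 0, 0, 0, 0, 0]
    - [0, 0, 0, 0, 0, 0]
  fingers: 87.6

```text
clock: 35.93
tool_pos: [0.5727, 0.346, 0.039]
orientation: [-180.0, -0.0, 167.0]
force: [-1.3, 1.1, 0.8]
opening: 0.0734
```

Request:
servo_tool:
  rows:
    - [0, 0, 0, 0, 0, 0]
    - [0, 0, 0, 0, 0, 0]
    - [0, 0, 0, 0, 0, 0]
    - [0, 0, 10, 0, 0, 0]
    - [0, 0, 20, 0, 0, 0]

```text
clock: 36.35
tool_pos: [0.5714, 0.3449, 0.0674]
orientation: [-179.8, -0.2, 167.0]
force: [-0.1, -0.5, -0.0]
opening: 0.0877
```

Request:
servo_tool:
  rows:
    - [0, 0, 30, 0, 0, 0]
    - [0, 0, 30, 0, 0, 0]
    - [0, 0, 30, 0, 0, 0]
    - [0, 0, 20, 0, 0, 0]
    - [0, 0, 10, 0, 0, 0]

```text
clock: 36.77
tool_pos: [0.5739, 0.3468, 0.194]
orientation: [179.7, 0.2, 167.0]
force: [0.3, 0.7, -0.1]
opening: 0.0872
```

Request:
servo_tool:
  rows:
    - [-30, -20, 5, 0, 0, 0]
    - [-30, -25, 5, 0, 0, 0]
    - [-30, -25, 5, 0, 0, 0]
    - [-30, -25, 5, 0, 0, 0]
    - [-30, -25, 0, 0, 0, 0]

```text
clock: 37.18
tool_pos: [0.4215, 0.2248, 0.2096]
orientation: [180.0, 0.0, 167.0]
force: [-0.8, 0.1, 0.8]
opening: 0.0876
```

Request:
servo_tool:
  rows:
    - [0, 0, 0, 0, 0, 0]
    - [0, 0, 0, 0, 0, 0]
    - [0, 0, 0, 0, 0, 0]
    - [0, 0, 0, 0, 0, 0]

```text
clock: 37.52
tool_pos: [0.4233, 0.2266, 0.2092]
orientation: [180.0, 0.0, 167.0]
force: [0.1, -0.1, -0.3]
opening: 0.0875
```

```bash
python3 c.py 572,345.5,99 578,111,64 582,-91,88 577.5,-387.5,90 405,165,109
```

```text
top 572,345.5,99 211 [572.3 345.3] [35. 37.] 0.6 z 100.2
top 578,111,64 422 [576.9 112.4] [53. 54.] 1.7 z 65.1
top 582,-91,88 459 [581.3 -90.5] [50. 50.] 85.3 z 88.9
top 577.5,-387.5,90 68 [ 577.3 -385.8] [19. 22.] 78.9 z 90.6
top 405,165,109 51 [402.  160.4] [16. 15.] 89.7 z 110.2
scene 572,345.5,99 109 [572.7 345.5] [34. 41.] 44.5 z 98.9
scene 578,111,64 252 [578.2 111.5] [53. 55.] 36.6 z 64.5
scene 582,-91,88 322 [581.9 -90.9] [51. 53.] 85.0 z 88.5
scene 577.5,-387.5,90 63 [ 578.5 -386.8] [22. 19.] 9.4 z 90.9
scene 405,165,109 26 [401.2 160.2] [16. 21.] 68.2 z 108.7
37.6167 [0.42326587 0.22654166 0.20874614]
```

View pics/scene_last.png

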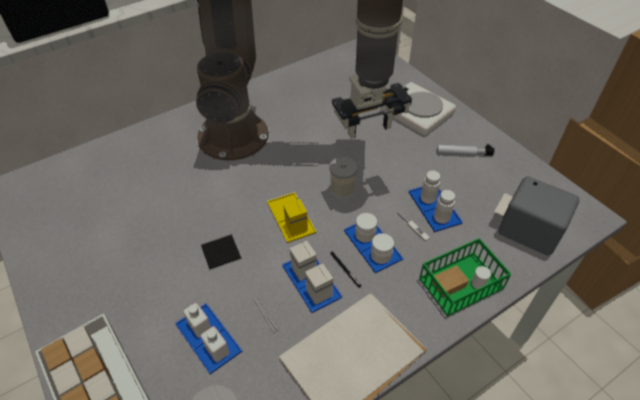

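View pics/top_last.png

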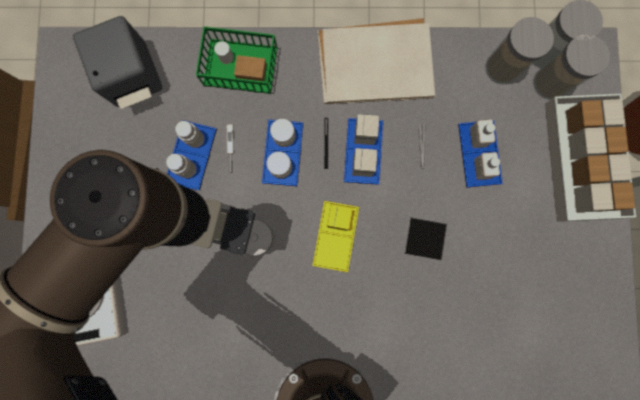

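Both views show each container next to its own kind, within about 3 mm of the bay centres I measured. The canister, yellow tray and gripper are clear of everything. Handing in.

```bash
python3 -c "
from h import *
for n in('top','scene'):
    P=cloud(np.load(n+'0.npz')['d'],viewer.calibration(n)); q=P[(np.linalg.norm(P[...,:2]-[.405,.165],axis=-1)<.045)&(abs(P[...,2]-.113)<.007)]
    print('canister at start',n,len(q),cv2.minAreaRect((q[:,:2]*1000).astype(np.float32))[0])
print(ctrl.close_job())"
```

```text
canister at start top 50 (402.0176086425781, 160.480224609375)
canister at start scene 26 (402.0845031738281, 157.37156677246094)
the job is handed in; nothing more can be done
None
```

The job is handed in: all four containers now stand in the trays with their own kind. I parked the bottle on the mat, moved the carton, jar and flask into their trays in that order, then put the bottle in its own. It took about 38 s of the 144 s allowed.

- **Placement:** in the last views from both cameras, all four tops are within about 3 mm of the bay centres I measured. Their heights fit upright containers resting on the tray floors.
- **Canister:** the top camera puts it within 0.1 mm of where it started. The scene camera shows a 3 mm difference, based on only 26 pixels of the knob. The arm never went near it below carrying height.
- **Gripper:** it ended open and clear at z ≈ 0.21 m. No measured force went above about 7 N.
- **One slip:** my steps for the jar first came up 37 mm short, so I lowered it partly over the tray rim. There was no sign of contact, and I lifted it, shifted it and set it down properly.

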